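# Move a reagent cassette from its sleeve to the free dock bay, changing grip on the way

### The arm

A 6-joint arm with a two-finger parallel gripper is mounted at the origin on a cart in front of the work surface, level with it; the furniture and walls round the work are solid. World frame = base frame: x ahead of the robot, y to its left, z up, the work surface at z = 0. Lengths are in mm, angles in degrees, forces in N, time in s.
With the tool pointing down it reaches from about 300 to 850 mm from the base axis. Payload 4.2 kg.
Tool frame: the origin (TCP) lies at the very end of the fingers, on their centre line; the grasp point (between the pads) lies 19 mm behind it (env.grasp_offset is the distance from the TCP to the grasp point, in mm); z points along the fingers, y is the line along which they close (so a half turn about z gives the same grasp; the last joint's range is limited). The gripper opens to 91 mm and grips with 3 to 60 N. Pads are 32 mm wide; open, the fingers measure 118 mm over their backs; the gripper's body (76 mm by 178 mm) begins 60 mm behind the grasp point.
Start: joints at [65.546, 18.312, 89.639, -0, 72.044, -1.146], TCP at [227.516, 528.091, 213.976] pointing down, gripper open.
Joint ranges: [-177.97, 177.97], [-48.28, 115.42], [12.27, 149.76], [-77.06, 257.06], [2.81, 150.46], [-146.56, 146.56]. Speed limits (degrees/s): [147.25, 147.25, 180, 180, 180, 180].

### API

Orientations are given as [roll, pitch, yaw] about the fixed x, y, z axes, in that order (R = Rz(yaw) Ry(pitch) Rx(roll)).
In Python, from workcell import env, eyes gives the robot as it stands.
- The arm moves only by the tool send_rows, never from a script. Its arguments are lists of equal length, an entry for each row: "grip": the opening, from -1 (shut) to 1 (fully open), so that 0 is half open; "xyz": the shift along the world's x, y, z in m, a list of three; "yaw": the turn about the world's z in degrees. A call has 1 to 8 rows; each row is the pose to reach, as a shift and turn from the pose commanded when the call began; what a row does not reach only later rows make up. A row lasts 1/12 s, in which the tool goes at most 41.7 mm and 7.16 degrees, less where a joint would pass 70% of its speed; a pose out of reach is approached as far as the arm can. A call with a gripper value outside its range is refused whole. The fingers move at their own pace and stop on an object; "grip_force" is the grip in N (left out, the last holds). Time passes only in rows, so rows that repeat a pose let the fingers close. It gives the time, the measured TCP pose, the force, the opening and the grip force at its end, in the units of the state.
- env.state(): the state, without advancing time (a new reading comes with each control period).
- eyes.grab_frame(name): name is "side" or "top" or "wrist"; returns a dict with "frame" (420x560x3 uint8, red, green, blue), "fx", "fy", "cx", "cy" (pixels), "D" ([k1, k2, p1, p2, k3] as OpenCV has them; the pictures are not rectified), "pose" (4x4, takes a point from camera to world coordinates). Camera axes: x right, y down, z forward; pixel columns grow to the right and rows downward; lengths in mm; the calibration is good to about 2 mm. A picture is of the moment at which its call begins. There is no depth.
- env.job_done(): hands the job in; it is judged then, once.
The state is a dict: "time_s": time; "qpos": joint angles; "qvel": joint speeds; "effort": joint torques, N m; "ee_pos": TCP position; "ee_rot": TCP orientation; "force": force on the tool from outside, world axes, zero at the start; "torque": the same for the moment, N m; "gripper_width": finger opening in mm; "gripper_force": force on a finger pad.
Only numpy, scipy, OpenCV 4.12 (cv2) and the standard library are available. Lean on these libraries where they do the work, as an engineer would, in place of code of your own. Each camera call takes 0.05 s, during which the arm holds its last target. There are 200 camera calls.

### The job

Draw the reagent cassette out of its storage sleeve by its blue nose, set it down flat on the bench and let go of it. Then, working from its plain white tail, slide it nose first and right way up into the empty bay of the dock (the one under the green tag) until it is fully home against the stop. Leave the loose things that stand around where they are.

Things in the scene. Friction and masses are not known exactly. Their poses are not given: they have to be found in the camera images.
- cassette: The reagent cassette: a white bar 130 long, 36 wide, 38 high (mm), 0.18 to 0.35 kg, with a blue nose (the last 34 mm at +x; its upright corners are rounded, radius 10). Origin at the centre of its underside; x runs from tail to nose, z up. At the start it lies in the sleeve, tail first, with its nose end sticking out 43 to 49 mm. It slides on the bench.
- cassette_nose (a point): Centre of the blue end face of the cassette, 65 mm from its origin along +x, 19 mm up.
- cassette_tail (a point): Centre of the plain white end face of the cassette, 65 mm from its origin along -x, 19 mm up.
- sleeve: Dark steel storage sleeve fixed to the bench, left of the dock: roofed tunnel closed at the back, no floor, inner 40 wide, 42 high, 92 deep, outside 52 wide (76 over its low feet), 45 high. Origin on the bench in the middle of its mouth; +x points straight out of the mouth (the way the cassette is drawn), about to the robot's right; the tunnel runs to -x.
- dock: Grey dock with white roof, fixed: three parallel roofed bays 56 mm apart, each 40 wide, 42 high, 122 deep to a fixed stop; the bench is the floor. Outside 184 wide, 132 deep, 48 high. Walls between bays 16 thick, round in front to guide the nose in. Origin on the bench in the middle of the middle bay's mouth; +x points into the bays, away from the robot and to its right; bays at y = -56, 0, +56.
- bay_tag: Green tag, 30 x 34 x 4 mm, fixed on the dock's roof above the empty bay, its top 54 mm high. Its ORIGIN is not the tag but the bench point in the middle of the mouth of that bay; +x points straight into the bay, the stop is at x = 122 mm. With the cassette home, the cassette's origin is at x = 57 mm and its tail stands 8 mm out of the mouth.
- filler_a: A cassette of the same kind already latched home in another bay of the dock (fixed); its tail stands 8 mm out. Origin on the bench in the middle of the mouth of its bay, +x into the bay.
- filler_b: Another one, the same, in the remaining bay.
- dispenser: Loose bystander: dispenser bottle with ribbed grey base and white cone, 46 across, 98 high, between the monitor and the dock, under the right edge of the fixed monitor screen, whose near lower corner hangs at about x 0.53, y -0.07, z 0.24 m and up (keep wrist and arm clear of it by swinging near the base; a tall fixed analyser bounds the bench at the right, from about x 0.40, y -0.45). Origin at the centre of its underside.
- timer: Loose bystander: white bench timer, 62 x 68 x 20 mm, left of the dock, by the monitor. Origin at the centre of its underside.
- rack: Loose bystander: white tube rack, 87 x 165 x 62 mm, far left. Origin at the centre of its underside.
- cup: Loose bystander: pen cup with pens, 81 across, 195 high, by the wall. Origin at the centre of its underside.
- stapler: Loose bystander: black stapler, 140 x 36 x 46 mm, left of the sleeve. Origin at the centre of its underside.

How it is judged (in metres and radians):
On the way:
1. the cassette lies flat and still on the bench, wholly out of the sleeve and not yet in the dock bay by more than its nose, let go by the fingers (horizontal distance between cassette and sleeve above 0.07 m and x of cassette_nose in the frame of bay_tag below 0.06 m and height (world z) of cassette below 0.004 m and angle between cassette's own z axis and vertical below 0.06 rad and linear speed of cassette below 0.02 m/s and contact force between the fingers and cassette below 0.1 N), for 0.2 s.
At the end, for the whole second after the job is handed in: The cassette rests nose first and right way up in the empty bay under the green tag, its nose within 4.5 mm of the back stop and both its ends within 6 mm of the bay's centre line, still and released (x of cassette_nose in the frame of bay_tag between 0.1175 and 0.1265 m and y of cassette_nose in the frame of bay_tag between -0.006 and 0.006 m and y of cassette_tail in the frame of bay_tag between -0.006 and 0.006 m and angle between cassette's own z axis and vertical below 0.05 rad and height (world z) of cassette below 0.005 m and linear speed of cassette below 0.01 m/s); the robot touches nothing.
It fails at once if a bystander (dispenser, timer, tube rack, pen cup, stapler) is shifted by more than 20 mm (distance of any of dispenser, timer, rack, cup, stapler from where it was at the start of the episode above 0.02 m).
It also fails if it takes over 58 s, if anything falls off the work surface, if the arm or the gripper's body presses on something with over 40 N, if the wrist force passes 120 N, or if a joint passes its speed limit or range.

## Working session

There is one attempt and no reset: what is moved stays moved. The work goes in short steps, Python scripts to look and compute and a tool call to move; the robot and the scene stay as the last step left them, time stands still between calls to the robot, and variables do not carry over. Pictures are saved under pics/ and viewed, at most 12 in all, crops included, and the job is handed in when it is done.

Besides the shell and the picture viewer there is one more tool, called after ">>>" in YAML: its name, and indented under it one key for each argument. send_rows: Moves the arm, as the interface text tells. Its arguments: {"type":"object","properties":{"grip":{"type":"array"},"xyz":{"type":"array"},"yaw":{"type":"array"},"grip_force":{"type":"number"}},"required":["grip","xyz","yaw"]}

```bash
mkdir -p pics; cat > h.py <<'E'
import numpy as np, cv2, pickle
from workcell import env, eyes
def grab(n,tag):
    f=eyes.grab_frame(n); cv2.imwrite(f'pics/{tag}.png',f['frame'][:,:,::-1]); pickle.dump(f,open(f'pics/{tag}.pkl','wb')); return f
def load(tag): return pickle.load(open(f'pics/{tag}.pkl','rb'))
def K(f): return np.array([[f['fx'],0,f['cx']],[0,f['fy'],f['cy']],[0,0,1.]])
def w(f,px,z):
    u=cv2.undistortPoints(np.array(px,float).reshape(-1,1,2),K(f),np.array(f['D'],float))[:,0]
    P=np.array(f['pose']); d=np.c_[u,np.ones(len(u))]@P[:3,:3].T; o=P[:3,3]
    return o+d*((z-o[2])/d[:,2])[:,None]
def proj(f,X):
    P=np.linalg.inv(np.array(f['pose'])); 
    return cv2.projectPoints(np.array(X,float).reshape(-1,1,3),cv2.Rodrigues(P[:3,:3])[0],P[:3,3],K(f),np.array(f['D'],float))[0][:,0]
E
python3 - <<'E'
from h import *
a=grab('top','t0');b=grab('side','s0')
for f in(a,b): print(np.round(f['pose'],2).tolist(),f['fx'])
s=env.state();print(s['time_s'],s['ee_pos'],s['ee_rot'],s['gripper_width'])
for t in 'ts':
    cv2.imwrite(f'pics/{t}0b.png',cv2.resize(cv2.imread(f'pics/{t}0.png'),(800,600),interpolation=cv2.INTER_CUBIC))
E
```

```text
[[0.0, -0.99, 0.13, 435.52], [-1.0, 0.0, 0.02, 22.66], [-0.02, -0.13, -0.99, 1203.69], [0.0, 0.0, 0.0, 1.0]] 456.2927277488025
[[0.23, -0.48, 0.85, -530.73], [-0.97, -0.1, 0.2, -235.15], [-0.01, -0.87, -0.49, 712.37], [0.0, 0.0, 0.0, 1.0]] 449.0530565347726
0.1 [227.3029354  527.69625779 213.19807318] [-1.79910863e+02 -1.63978352e-03  1.56696552e+02] 91.2274875511833
```

View pics/t0b.png

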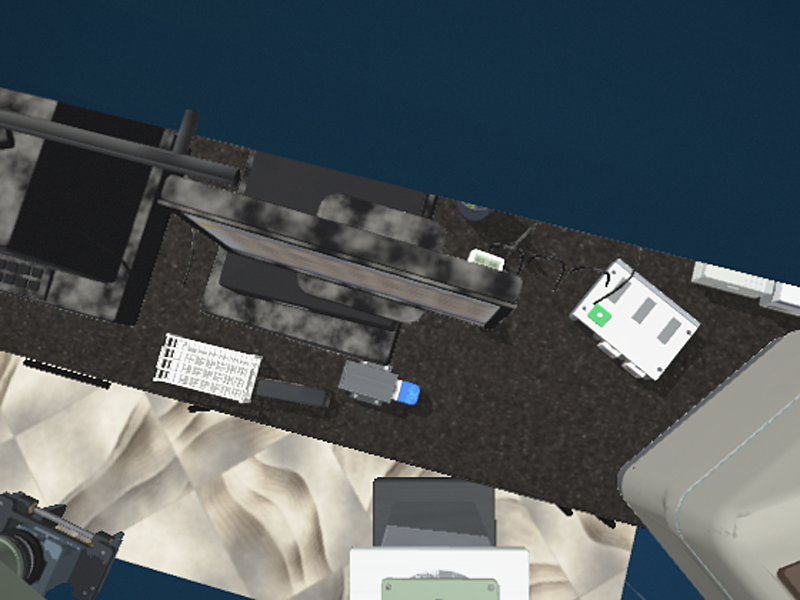

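View pics/s0b.png

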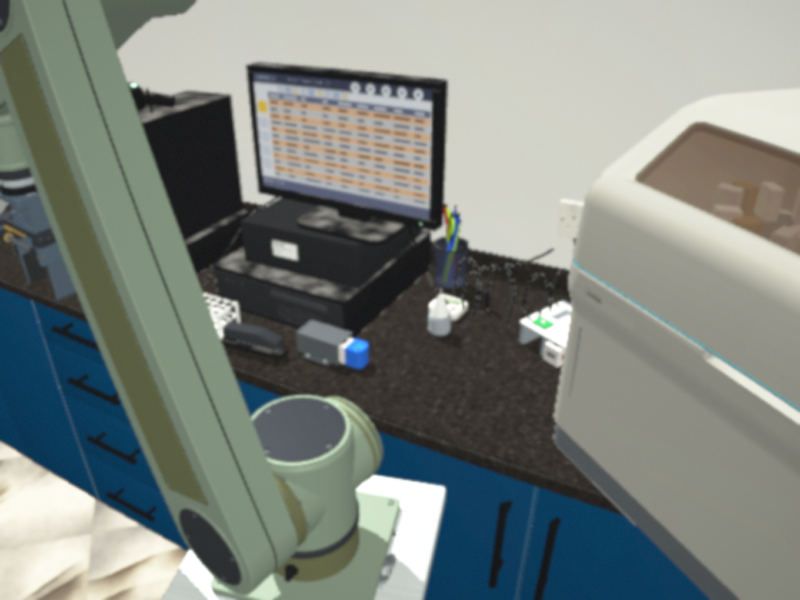

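The top view shows the sleeve at (370,383), the blue nose at (407,392), the dock at (635,320) and its green tag at (599,315) over the left bay (800×600 pixels). I'll enlarge both areas.

```bash
python3 - <<'E'
from h import *
im=cv2.imread('pics/t0.png')
# crops: A x 230-300,y 245-290 ; B x 395-495,y 175-275
A=cv2.resize(im[245:290,230:300],None,fx=8,fy=8,interpolation=cv2.INTER_CUBIC)
B=cv2.resize(im[178:270,394:494],None,fx=6,fy=6,interpolation=cv2.INTER_CUBIC)
cv2.imwrite('pics/cA.png',A);cv2.imwrite('pics/cB.png',B)
E
```

```text
(no output)
```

View pics/cA.png

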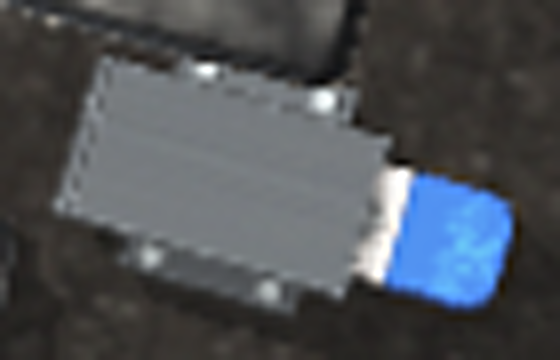

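View pics/cB.png

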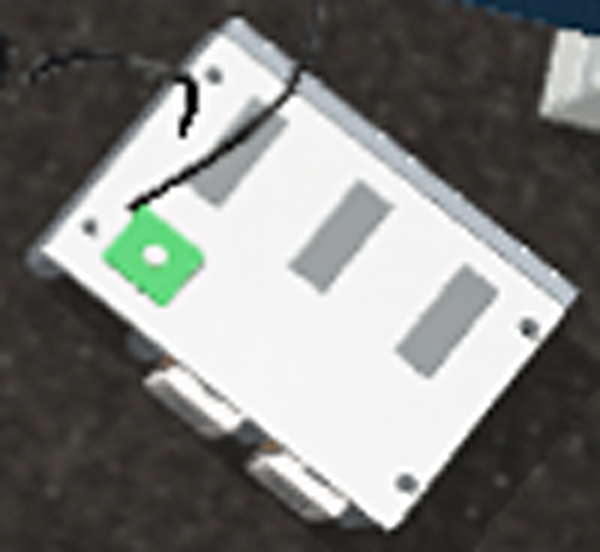

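Crop A shows the sleeve roof corners at (100,60), (392,143), (345,298) and (55,210), with the nose end around (500,257). Crop B shows the dock roof corners at (45,250), (222,35), (565,305) and (392,528), and the tag centre at (155,255).

```bash
python3 - <<'E'
from h import *
f=load('t0')
def A(p): return (np.array(p)+.5)/8-.5+[230,245]
def B(p): return (np.array(p)+.5)/6-.5+[394,178]
r=w(f,A([(100,60),(392,143),(345,298),(55,210)]),45)[:,:2]; print('sleeve',r.round(1).tolist(),[np.linalg.norm(r[i]-r[i-1]).round(1) for i in range(4)])
d=(r[1]+r[2]-r[0]-r[3]);print('dir',np.degrees(np.arctan2(d[1],d[0])),'mouth',(r[1]+r[2])/2)
n=w(f,A([(412,172),(386,285),(500,257)]),38)[:,:2];print('nose',n.round(1).tolist())
k=w(f,B([(45,250),(222,35),(565,305),(392,528)]),48)[:,:2];print('dock',k.round(1).tolist(),[np.linalg.norm(k[i]-k[i-1]).round(1) for i in range(4)])
d=k[1]+k[2]-k[0]-k[3];print('dir',np.degrees(np.arctan2(d[1],d[0])));d=k[0]-k[3];print('front dir',np.degrees(np.arctan2(d[1],d[0])))
m=(k[0]+k[3])/2;u=d/np.linalg.norm(d);print('mouth mid',m,'bay',m+56*u)
print('tag',w(f,B([(155,255)]),54))
print('fillers tail',w(f,B([(145,380),(215,435),(250,460),(320,518)]),38).round(0).tolist())
d=load('s0')
print('disp',w(d,np.array([[439,331]])*.7,0), 'timer',w(f,np.array([[486,260]])*.7,20))
E
```

```text
sleeve [[483.7, 163.2], [457.5, 70.3], [409.0, 85.0], [436.5, 176.8]] [np.float64(49.2), np.float64(96.4), np.float64(50.6), np.float64(95.8)]
dir -106.19848001527046 mouth [433.27737759  77.68765835]
nose [[448.5, 64.3], [413.0, 72.4], [421.8, 36.4]]
dock [[566.1, -240.6], [658.2, -319.1], [542.1, -458.5], [449.0, -381.4]] [np.float64(183.1), np.float64(121.0), np.float64(181.5), np.float64(120.9)]
dir -40.018774817100976
front dir 50.23431401400471
mouth mid [ 507.54191388 -311.01018006] bay [ 543.36228395 -267.96484247]
tag [[ 563.16523937 -285.33752481   54.        ]]
fillers tail [[512.0, -283.0, 38.0], [488.0, -312.0, 38.0], [478.0, -326.0, 38.0], [453.0, -355.0, 38.0]]
disp [[566.37935075 -81.97034133   0.        ]] timer [[668.39951568 -90.55032195  20.        ]]
```

>>> send_rows:
  xyz:
    - [0.03,-0.035,0]
    - [0.06,-0.07,0]
    - [0.08,-0.1,0]
    - [0.09,-0.14,0]
    - [0.1,-0.18,0]
    - [0.1,-0.22,0]
    - [0.1,-0.25,0]
    - [0.1,-0.28,0]
  yaw: [-7,-14,-21,-28,-35,-42,-49,-55]
  grip: [1,1,1,1,1,1,1,1]
  grip_force: 30

```text
time_s: 0.77
ee_pos: [327.0, 245.9, 213.6]
ee_rot: [-180.0, 0.0, 101.3]
force: [0.7, -0.1, 0.0]
gripper_width: 91.3
gripper_force: 0.0
```

>>> send_rows:
  xyz:
    - [0.02,-0.03,0]
    - [0.04,-0.065,0]
    - [0.06,-0.1,0]
    - [0.08,-0.135,0]
    - [0.09,-0.17,0]
    - [0.1,-0.19,-0.02]
    - [0.1,-0.19,-0.06]
    - [0.1,-0.19,-0.06]
  yaw: [-6,-12,-18,-24,-28,-28,-28,-28]
  grip: [1,1,1,1,1,1,1,1]

```text
time_s: 1.43
ee_pos: [422.9, 56.3, 148.6]
ee_rot: [-179.3, 0.3, 73.5]
force: [-2.6, -0.1, -0.3]
gripper_width: 91.2
gripper_force: 0.0
```

```bash
python3 - <<'E'
from h import *
f=grab('wrist','w1');cv2.imwrite('pics/w1b.png',cv2.resize(cv2.imread('pics/w1.png'),(800,600),interpolation=cv2.INTER_CUBIC))
s=env.state();print(s['time_s'],s['ee_pos'],s['ee_rot'],s['force'],np.round(s['qpos'],1));print(np.round(f['pose'],2).tolist())
E
```

```text
1.4833 [424.46755005  57.18903491 151.25213618] [-179.52117706    0.19241207   73.60055835] [ 0.06952739  0.53976413 -0.42175535] [  6.1   8.6 112.8   0.   59.1  22.5]
[[0.96, -0.27, -0.09, 446.67], [-0.28, -0.92, -0.26, 129.82], [-0.01, 0.28, -0.96, 317.99], [0.0, 0.0, 0.0, 1.0]]
```

View pics/w1b.png

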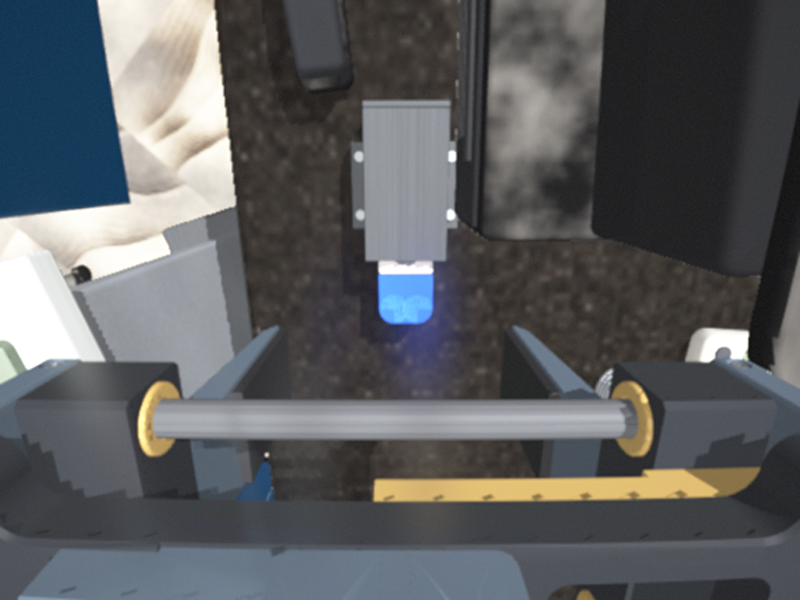

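The wrist view shows the sleeve roof mouth edge from (366,261) to (447,261), its back edge from (364,101) to (449,101), and the nose end at (405,324). The gripper is aligned with it.

```bash
python3 - <<'E'
from h import *
f=load('w1')
r=w(f,np.array([(364,101),(449,101),(447,261),(366,261)])*.7,45)[:,:2];print(r.round(1).tolist())
m=(r[2]+r[3])/2;d=m-(r[0]+r[1])/2;print(m,np.degrees(np.arctan2(d[1],d[0])),np.linalg.norm(d),np.linalg.norm(r[2]-r[3]))
n=w(f,np.array([(405,324),(378,300),(433,300),(378,275),(433,275)])*.7,38)[:,:2];print(n.round(1).tolist());a=np.radians(-106.3);u=np.array([np.cos(a),np.sin(a)])
print('grasp',n[0]-22*u, (n[0]-m)@u)
E
```

```text
[[438.3, 176.3], [485.9, 162.2], [460.6, 70.6], [410.8, 85.2]]
[435.73405801  77.90017944] -106.10829161856077 95.08196589660174 51.88657912310655
[[422.4, 34.8], [409.6, 56.3], [445.2, 45.9], [414.7, 72.8], [449.7, 62.6]]
grasp [428.53798708  55.89200745] 45.143257490668255
```

>>> send_rows:
  xyz:
    - [0.001,-0.002,-0.03]
    - [0.001,-0.002,-0.06]
    - [0.001,-0.002,-0.09]
    - [0.001,-0.002,-0.12]
    - [0.001,-0.002,-0.14]
    - [0.001,-0.002,-0.148]
    - [0.001,-0.002,-0.148]
    - [0.001,-0.002,-0.148]
  yaw: [0,0,0,0,0,0,0,0]
  grip: [1,1,1,1,1,1,1,1]

```text
time_s: 2.15
ee_pos: [429.8, 56.7, 7.2]
ee_rot: [179.9, -0.0, 73.7]
force: [0.7, 0.6, -0.3]
gripper_width: 91.4
gripper_force: 0.0
```

>>> send_rows:
  xyz:
    - [0,0,0]
    - [0,0,0]
    - [0,0,0]
    - [0,0,0]
    - [0,0,0]
    - [0,0,0]
    - [0,0,0]
    - [0,0,0]
  yaw: [0,0,0,0,0,0,0,0]
  grip: [-0.5,-0.5,-0.5,-0.5,-0.5,-0.5,-0.5,-0.5]
  grip_force: 25

```text
time_s: 2.82
ee_pos: [428.5, 56.1, 6.0]
ee_rot: [-180.0, 0.0, 73.7]
force: [0.2, 0.5, -0.9]
gripper_width: 40.7
gripper_force: 0.0
```

>>> send_rows:
  xyz:
    - [0,0,0]
    - [0,0,0]
    - [0,0,0]
    - [0,0,0]
    - [0,0,0]
  yaw: [0,0,0,0,0]
  grip: [-0.7,-0.7,-0.7,-0.7,-0.7]
  grip_force: 25

```text
time_s: 3.23
ee_pos: [428.5, 56.1, 5.9]
ee_rot: [180.0, 0.0, 73.7]
force: [0.1, 0.6, 0.4]
gripper_width: 35.8
gripper_force: 25.0
```

>>> send_rows:
  xyz:
    - [-0.0014,-0.0048,0]
    - [-0.0042,-0.0144,0]
    - [-0.0083,-0.0288,0]
    - [-0.0125,-0.0432,0]
    - [-0.0167,-0.0577,0]
    - [-0.0208,-0.072,0]
    - [-0.025,-0.0865,0]
    - [-0.0292,-0.101,0]
  yaw: [0,0,0,0,0,0,0,0]
  grip: [-0.7,-0.7,-0.7,-0.7,-0.7,-0.7,-0.7,-0.7]

```text
time_s: 3.9
ee_pos: [398.6, -46.1, 5.9]
ee_rot: [-180.0, 0.0, 73.7]
force: [0.8, 0.9, -0.4]
gripper_width: 36.1
gripper_force: 25.0
```

>>> send_rows:
  xyz:
    - [0.0,-0.02,0]
    - [0.005,-0.04,0]
    - [0.01,-0.06,0]
    - [0.02,-0.08,0]
    - [0.03,-0.1,0]
    - [0.04,-0.115,0]
    - [0.047,-0.125,0]
    - [0.052,-0.13,0]
  yaw: [2,6,11,16,21,26,31,35]
  grip: [-0.7,-0.7,-0.7,-0.7,-0.7,-0.7,-0.7,-0.7]

```text
time_s: 4.57
ee_pos: [450.8, -176.5, 5.9]
ee_rot: [-180.0, -0.1, 108.8]
force: [-3.9, 4.1, 7.0]
gripper_width: 35.7
gripper_force: 25.0
```

>>> send_rows:
  xyz:
    - [0.005,-0.007,0]
    - [0.01,-0.014,0]
    - [0.015,-0.021,0]
    - [0.02,-0.028,0]
    - [0.025,-0.035,0]
    - [0.029,-0.042,0]
    - [0.029,-0.042,0]
    - [0.029,-0.042,0]
  yaw: [5,10,15,20,25,31.3,31.3,31.3]
  grip: [-0.7,-0.7,-0.7,-0.7,-0.7,-0.7,-0.7,-0.7]

```text
time_s: 5.23
ee_pos: [480.0, -217.9, 6.0]
ee_rot: [-180.0, 0.0, 139.8]
force: [-0.2, -2.0, 1.5]
gripper_width: 36.0
gripper_force: 25.0
```

>>> send_rows:
  xyz:
    - [0,0,0]
    - [0,0,0]
    - [0,0,0]
    - [0,0,0]
    - [0,0,0]
    - [0,0,0]
  yaw: [0,0,0,0,0,0]
  grip: [0.1,0.1,0.1,0.1,0.1,0.1]

```text
time_s: 5.73
ee_pos: [480.3, -216.7, 6.0]
ee_rot: [180.0, -0.0, 140.0]
force: [-0.1, 0.4, 0.3]
gripper_width: 49.9
gripper_force: 0.0
```

>>> send_rows:
  xyz:
    - [0,0,0.02]
    - [0,0,0.05]
    - [0,0,0.09]
    - [0,0,0.12]
    - [0,0,0.15]
    - [-0.01,0.01,0.18]
    - [-0.02,0.02,0.18]
    - [-0.03,0.03,0.18]
  yaw: [0,0,-7,-14,-21,-28,-35,-42]
  grip: [0.1,0.1,0.1,0.1,0.1,0.1,0.1,0.1]

```text
time_s: 6.4
ee_pos: [451.1, -187.1, 188.1]
ee_rot: [179.8, 0.1, 97.6]
force: [-1.2, -0.1, -1.0]
gripper_width: 50.3
gripper_force: 0.0
```

>>> send_rows:
  xyz:
    - [-0.01,0.01,0]
    - [-0.02,0.02,0]
    - [-0.03,0.03,0]
    - [-0.04,0.037,0]
    - [-0.05,0.037,0]
    - [-0.05,0.037,0]
    - [-0.05,0.037,0]
    - [-0.05,0.037,0]
  yaw: [-7,-14,-21,-28,-35,-42,-49,-56]
  grip: [0.1,0.1,0.1,0.1,0.1,0.1,0.1,0.1]

```text
time_s: 7.07
ee_pos: [400.0, -149.7, 186.1]
ee_rot: [180.0, -0.0, 41.6]
force: [-0.5, 0.5, 0.2]
gripper_width: 50.3
gripper_force: 0.0
```

>>> send_rows:
  xyz:
    - [0,0,0]
    - [0,0,0]
    - [0,0,0]
    - [0,0,0]
    - [0,0,0]
    - [0,0,0]
    - [0,0,0]
    - [0,0,0]
  yaw: [-7,-14,-21,-28,-35,-42,-49,-56]
  grip: [0.1,0.1,0.1,0.1,0.1,0.1,0.1,0.1]

```text
time_s: 7.73
ee_pos: [400.2, -149.8, 186.0]
ee_rot: [180.0, 0.0, -14.4]
force: [0.4, 0.2, 0.6]
gripper_width: 50.5
gripper_force: 0.0
```

>>> send_rows:
  xyz:
    - [0,0,0]
    - [0,0,0]
    - [0,0,0]
    - [0,0,0]
    - [0,0,0]
    - [0,0,0]
    - [0,0,0]
  yaw: [-7,-14,-21,-26,-26,-26,-26]
  grip: [0.1,0.1,0.1,0.1,0.1,0.1,0.1]

```text
time_s: 8.32
ee_pos: [400.2, -149.8, 185.9]
ee_rot: [180.0, 0.0, -39.9]
force: [0.2, 0.9, 0.7]
gripper_width: 50.2
gripper_force: 0.0
```

```bash
python3 - <<'E'
from h import *
f=grab('wrist','w2');grab('top','t2');cv2.imwrite('pics/w2b.png',cv2.resize(cv2.imread('pics/w2.png'),(800,600),interpolation=cv2.INTER_CUBIC))
s=env.state();print(s['time_s'],s['ee_pos'],s['ee_rot'],s['force'],np.round(s['qpos'],1));print(np.round(f['pose'],2).tolist())
E
```

```text
8.4167 [ 400.26838172 -149.86334309  185.96919531] [ 1.79994158e+02  3.20323695e-03 -3.99406094e+01] [-0.8400349   0.05925142  0.39667015] [-22.1   6.2 110.   -0.   63.8 107.9]
[[-0.64, -0.74, -0.21, 459.13], [-0.77, 0.62, 0.18, -199.99], [-0.0, 0.27, -0.96, 355.76], [0.0, 0.0, 0.0, 1.0]]
```

View pics/w2b.png

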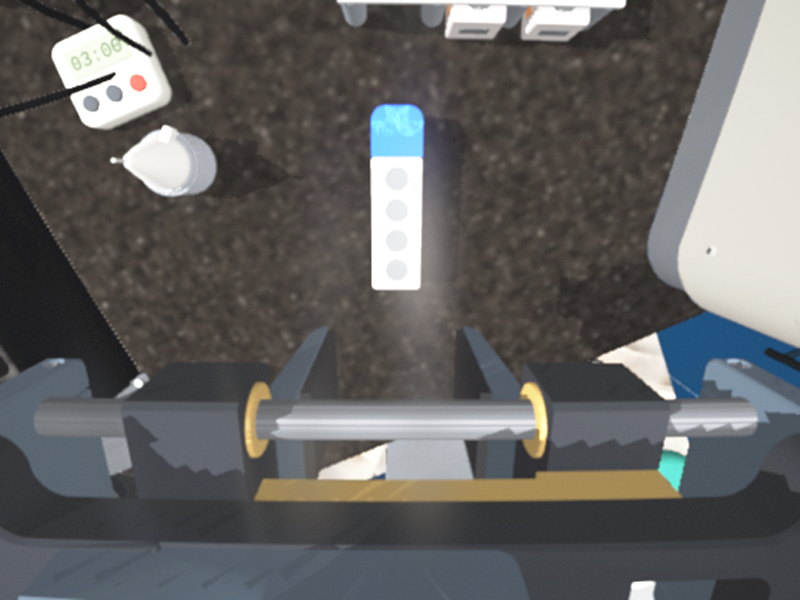

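The cassette lies flat, tail edge from (373,289) to (420,289), nose end at (397,105). The dock front is only just visible at the top, so I'll step forward for a closer look.

>>> send_rows:
  xyz:
    - [0.02,-0.017,0]
    - [0.04,-0.034,0]
    - [0.054,-0.045,0]
    - [0.054,-0.045,0]
    - [0.054,-0.045,0]
    - [0.054,-0.045,0]
  yaw: [0,0,0,0,0,0]
  grip: [0.1,0.1,0.1,0.1,0.1,0.1]

```text
time_s: 8.92
ee_pos: [453.3, -194.3, 185.6]
ee_rot: [180.0, 0.1, -40.0]
force: [-0.7, -0.7, 0.6]
gripper_width: 49.9
gripper_force: 0.0
```

```bash
python3 - <<'E'
from h import *
f=grab('wrist','w3');im=cv2.imread('pics/w3.png')
cv2.imwrite('pics/w3b.png',cv2.resize(im[0:210,210:490],(800,600),interpolation=cv2.INTER_CUBIC))
f=load('w2');r=w(f,np.array([(373,289),(420,289),(397,105),(372,157),(423,157)])*.7,38)[:,:2];print(r.round(1).tolist())
t=(r[0]+r[1])/2;d=r[2]-t;print(t,np.linalg.norm(d),np.degrees(np.arctan2(d[1],d[0])))
s=env.state();print(s['ee_pos'])
E
```

```text
[[407.4, -134.8], [384.6, -162.2], [495.3, -231.8], [480.4, -196.6], [457.4, -224.0]]
[ 396.00961111 -148.50730991] 129.61364769943017 -40.00951997253757
[ 453.26903135 -194.20094729  185.7804475 ]
```

View pics/w3b.png

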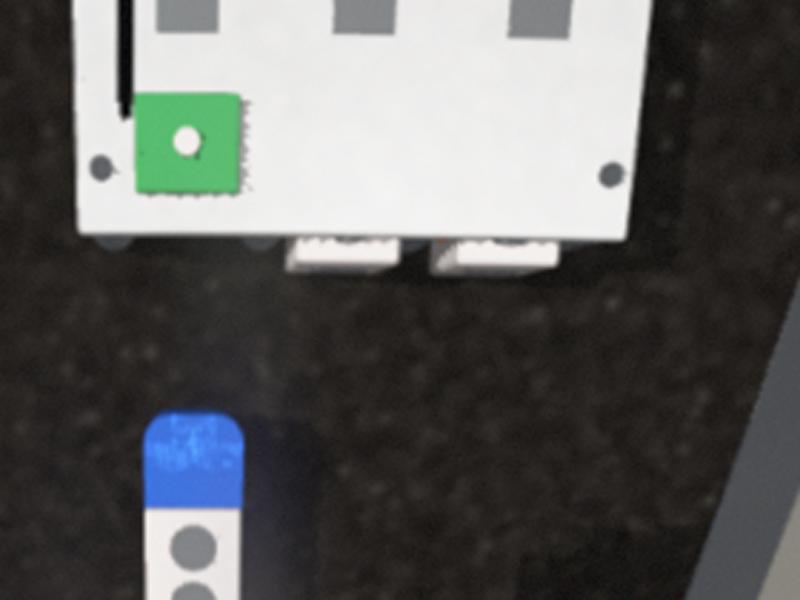

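The tag is centred at (188,142), the roof front corners are at (78,234) and (626,240), the roof's left edge reaches (76,0), and the cassette nose end is at (194,412) between its sides at x=145 and x=243.

```bash
python3 - <<'E'
from h import *
f=load('w3')
C=lambda p:(np.array(p,float)+.5)*.35-.5+[210,0]
tag=w(f,C([(188,142),(136,95),(242,93),(240,193),(136,193)]),54)[:,:2]
rf=w(f,C([(78,234),(626,240),(76,0),(652,0)]),48)[:,:2]
n=w(f,C([(194,412),(145,508),(243,508),(145,595),(241,595)]),38)[:,:2]
fil=w(f,C([(300,245),(400,245),(460,245),(559,245)]),38)[:,:2]
print('tag',tag.round(1).tolist());print('rf',rf.round(1).tolist());print('nose',n.round(1).tolist())
d=rf[0]-rf[1];L=np.linalg.norm(d);print(L,np.degrees(np.arctan2(d[1],d[0]))-90)
for i,j in((0,2),(1,3)):
  e=rf[j]-rf[i];print('side',np.degrees(np.arctan2(e[1],e[0])))
a=np.radians(-40);u=np.array([np.cos(a),np.sin(a)]);v=np.array([-u[1],u[0]])
o=np.array([480.3,-216.7]) # cassette axis pt
for nm,P in(('tagc',tag[0]),('tagmean',tag[1:].mean(0)),('roof mid+56',(rf[0]+rf[1])/2+56*v),('fil1+56or112',fil[:2].mean(0)+56*v),('fil2',fil[2:].mean(0)+112*v),('nose',n[0]),('nosemid',n[1:].mean(0))):
  print(nm,P.round(1),'along',((P-o)@u).round(1),'lat',((P-o)@v).round(1))
E
```

```text
tag [[563.3, -286.2], [584.3, -282.4], [563.3, -308.3], [541.0, -289.3], [562.5, -263.6]]
rf [[566.3, -241.0], [447.9, -381.0], [618.6, -286.7], [503.0, -427.6]]
nose [[496.5, -232.7], [481.4, -196.4], [458.0, -224.2], [456.1, -174.6], [432.6, -202.6]]
183.44747159370007 -40.23223002490294
side -41.16803923076287
side -40.18280910692689
tagc [ 563.3 -286.2] along 108.2 lat 0.1
tagmean [ 562.8 -285.9] along 107.7 lat -0.0
roof mid+56 [ 543.1 -268.1] along 81.1 lat 1.0
fil1+56or112 [ 541.4 -267.3] along 79.3 lat 0.5
fil2 [ 542.2 -267.1] along 79.8 lat 1.2
nose [ 496.5 -232.7] along 22.7 lat -1.9
nosemid [ 457.  -199.4] along -28.9 lat -1.7
```

>>> send_rows:
  xyz:
    - [-0.02,0.016,0]
    - [-0.04,0.032,0]
    - [-0.05,0.04,-0.01]
    - [-0.05,0.04,-0.05]
    - [-0.05,0.04,-0.09]
    - [-0.05,0.04,-0.13]
    - [-0.05,0.04,-0.16]
    - [-0.05,0.04,-0.175]
  yaw: [0,0,0,0,0,0,0,0]
  grip: [0.4,0.4,0.4,0.4,0.4,0.4,0.4,0.4]

```text
time_s: 9.63
ee_pos: [401.0, -153.2, 8.3]
ee_rot: [179.9, 0.3, -40.0]
force: [-0.9, 0.5, -0.3]
gripper_width: 64.0
gripper_force: 0.0
```

>>> send_rows:
  xyz:
    - [0,0,-0.005]
    - [0,0,-0.005]
    - [0,0,-0.005]
    - [0,0,-0.005]
    - [0,0,-0.005]
    - [0,0,-0.005]
    - [0,0,-0.005]
    - [0,0,-0.005]
  yaw: [0,0,0,0,0,0,0,0]
  grip: [0.4,0.4,-0.7,-0.7,-0.7,-0.7,-0.7,-0.7]
  grip_force: 20

```text
time_s: 10.3
ee_pos: [404.9, -155.1, 6.8]
ee_rot: [-180.0, -0.1, -40.0]
force: [-0.8, 1.0, 6.3]
gripper_width: 36.2
gripper_force: 20.0
```

>>> send_rows:
  xyz:
    - [0,0,0]
    - [0,0,0]
    - [0,0,0]
    - [0,0,0]
  yaw: [0,0,0,0]
  grip: [-0.7,-0.7,-0.7,-0.7]

```text
time_s: 10.63
ee_pos: [404.9, -155.1, 6.8]
ee_rot: [-180.0, -0.1, -40.0]
force: [-1.0, 0.7, 6.6]
gripper_width: 36.0
gripper_force: 20.0
```

```bash
python3 - <<'E'
from h import *
f=grab('wrist','w4');im=cv2.imread('pics/w4.png')
cv2.imwrite('pics/w4b.png',cv2.resize(im,(800,600),interpolation=cv2.INTER_CUBIC))
s=env.state();print(s['time_s'],s['ee_pos'],s['ee_rot'],s['gripper_width'])
E
```

```text
10.6833 [ 404.86326861 -155.1066357     6.82252172] [-1.79975553e+02 -8.52008986e-02 -4.00057122e+01] 35.7597371950178
```

View pics/w4b.png

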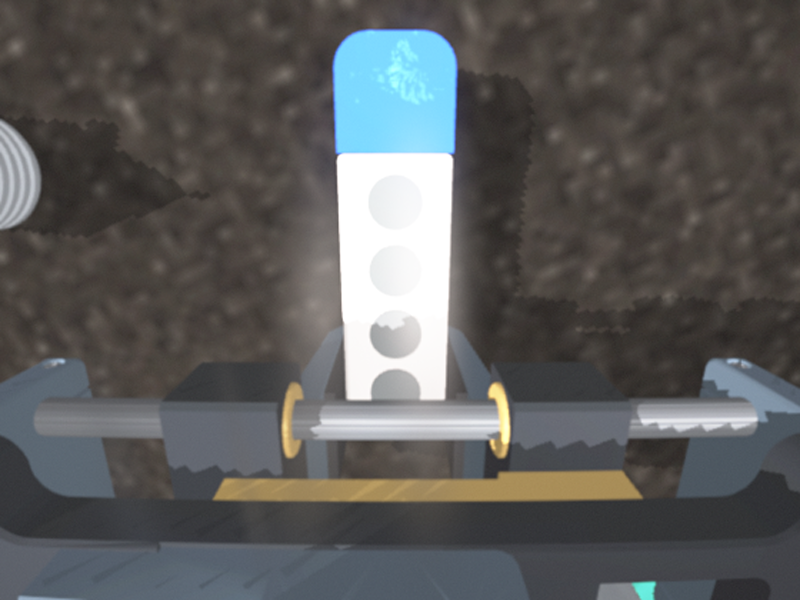

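The cassette is held by the tail. The colour border is at row 153 from x=337 to x=454, and the nose end is at (395,30).

```bash
python3 - <<'E'
from h import *
f=load('w4')
n=w(f,np.array([(395,30),(337,155),(454,155),(342,290),(449,290)])*.7,38)[:,:2]
a=np.radians(-40);u=np.array([np.cos(a),np.sin(a)]);v=np.array([-u[1],u[0]]);o=np.array([404.9,-155.1])
for P in(n[0],(n[1]+n[2])/2,(n[3]+n[4])/2): print(P.round(1),((P-o)@u).round(1),((P-o)@v).round(2))
b=np.array([542.3,-267.5]);t=np.array([563.1,-286.0])
for P in(b,t):print('bay',((P-o)@u).round(1),((P-o)@v).round(2))
E
```

```text
[ 495.3 -231.9] 118.6 -0.7
[ 468.8 -209.8] 84.1 -0.84
[ 436.1 -182.4] 41.4 -0.84
bay 177.5 2.22
bay 205.3 1.41
```

>>> send_rows:
  xyz:
    - [0.0016,0.0019,0.0006]
    - [0.0076,-0.0031,0.0006]
    - [0.0169,-0.011,0.0006]
    - [0.0262,-0.0187,0.0006]
    - [0.0354,-0.0264,0.0006]
    - [0.0446,-0.0341,0.0006]
    - [0.0491,-0.038,0.0006]
    - [0.0491,-0.038,0.0006]
  yaw: [0,0,0,0,0,0,0,0]
  grip: [-0.7,-0.7,-0.7,-0.7,-0.7,-0.7,-0.7,-0.7]

```text
time_s: 11.35
ee_pos: [454.3, -193.5, 6.7]
ee_rot: [-180.0, -0.0, -40.0]
force: [-0.5, -0.4, 3.1]
gripper_width: 35.8
gripper_force: 20.0
```

>>> send_rows:
  xyz:
    - [0.0046,-0.0039,0]
    - [0.0092,-0.0077,0]
    - [0.0138,-0.0116,0]
    - [0.0184,-0.0154,0]
    - [0.023,-0.0193,0]
    - [0.0276,-0.0231,0]
  yaw: [0,0,0,0,0,0]
  grip: [-0.7,-0.7,-0.7,-0.7,-0.7,-0.7]

```text
time_s: 11.85
ee_pos: [479.2, -214.8, 6.6]
ee_rot: [180.0, 0.3, -40.0]
force: [-4.2, 3.5, 6.8]
gripper_width: 35.8
gripper_force: 20.0
```

```bash
python3 - <<'E'
from h import *
f=grab('wrist','w5');im=cv2.imread('pics/w5.png')
cv2.imwrite('pics/w5b.png',cv2.resize(im,(800,600),interpolation=cv2.INTER_CUBIC))
s=env.state();print(s['time_s'],s['ee_pos'],s['ee_rot'],s['force'])
E
```

```text
11.9 [ 481.17840897 -216.07773827    6.633725  ] [ 1.79993466e+02  3.04639766e-02 -4.00035874e+01] [ 0.62820988 -0.09689151  0.86057739]
```

View pics/w5b.png

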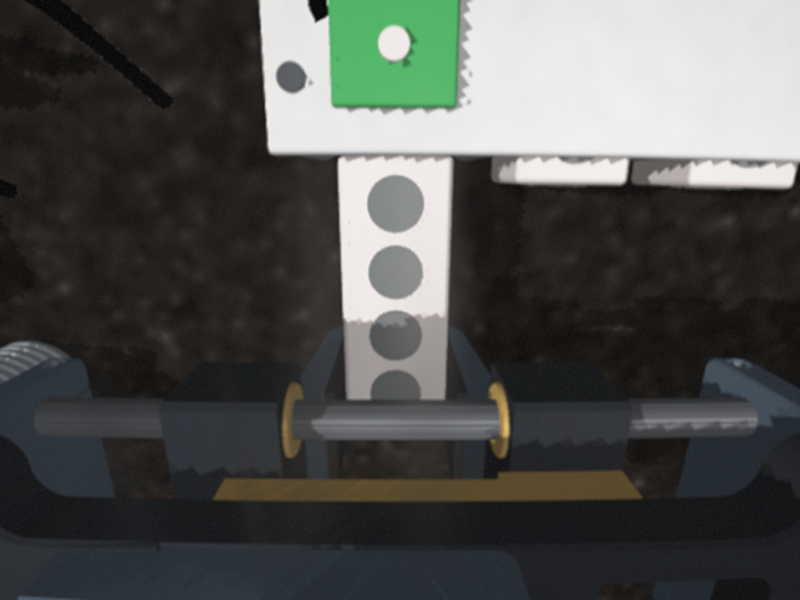

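The cassette is entering the bay in line (tag x=394, cassette axis x=395), and the roof front is at row 155. I'll carry on.

>>> send_rows:
  xyz:
    - [0.0038,-0.0032,0]
    - [0.0077,-0.0064,0]
    - [0.0115,-0.0096,0]
    - [0.0153,-0.0129,0]
    - [0.0192,-0.0161,0]
    - [0.023,-0.0193,0]
    - [0.0268,-0.0225,0]
    - [0.0306,-0.0257,0]
  yaw: [0,0,0,0,0,0,0,0]
  grip: [-0.7,-0.7,-0.7,-0.7,-0.7,-0.7,-0.7,-0.7]

```text
time_s: 12.57
ee_pos: [510.1, -240.6, 6.6]
ee_rot: [180.0, 0.2, -40.0]
force: [-4.8, 3.3, 7.2]
gripper_width: 36.0
gripper_force: 20.0
```

>>> send_rows:
  xyz:
    - [0,0,0]
    - [0,0,0]
    - [0,0,0]
    - [0,0,0]
    - [0,0,0]
  yaw: [0,0,0,0,0]
  grip: [0.0,0.0,0.0,0.0,0.0]

```text
time_s: 12.98
ee_pos: [511.5, -241.7, 6.4]
ee_rot: [180.0, -0.0, -40.0]
force: [-0.1, 0.4, 0.6]
gripper_width: 45.7
gripper_force: 0.0
```

>>> send_rows:
  xyz:
    - [-0.0077,0.0064,0]
    - [-0.0153,0.0129,0]
    - [-0.023,0.0193,0]
    - [-0.0306,0.0257,0]
    - [-0.0306,0.0257,0.002]
    - [-0.0306,0.0257,0.002]
    - [-0.0306,0.0257,0.002]
    - [-0.0306,0.0257,0.002]
  yaw: [0,0,0,0,0,0,0,0]
  grip: [0.0,0.0,0.0,0.0,-1,-1,-1,-1]

```text
time_s: 13.65
ee_pos: [481.7, -216.4, 8.9]
ee_rot: [-180.0, -0.1, -40.0]
force: [0.3, -0.3, 0.4]
gripper_width: 22.0
gripper_force: 0.0
```

>>> send_rows:
  xyz:
    - [0,0,0]
    - [0,0,0]
    - [0,0,0]
    - [0,0,0]
    - [0,0,0]
    - [0,0,0]
    - [0,0,0]
  yaw: [0,0,0,0,0,0,0]
  grip: [-1,-1,-1,-1,-1,-1,-1]

```text
time_s: 14.23
ee_pos: [481.0, -216.0, 8.5]
ee_rot: [180.0, 0.0, -40.0]
force: [0.5, 0.2, -0.5]
gripper_width: 0.3
gripper_force: 0.0
```

>>> send_rows:
  xyz:
    - [0.0038,-0.0032,0]
    - [0.0077,-0.0064,0]
    - [0.0115,-0.0096,0]
    - [0.0153,-0.0129,0]
    - [0.0192,-0.0161,0]
    - [0.023,-0.0193,0]
    - [0.0268,-0.0225,0]
    - [0.0306,-0.0257,0]
  yaw: [0,0,0,0,0,0,0,0]
  grip: [-1,-1,-1,-1,-1,-1,-1,-1]

```text
time_s: 14.9
ee_pos: [511.9, -242.0, 8.5]
ee_rot: [180.0, 0.0, -40.0]
force: [-2.2, 2.0, 1.5]
gripper_width: 0.6
gripper_force: 1.1
```

>>> send_rows:
  xyz:
    - [0.0015,-0.0013,0]
    - [0.0031,-0.0026,0]
    - [0.0046,-0.0039,0]
  yaw: [0,0,0]
  grip: [-1,-1,-1]

```text
time_s: 15.15
ee_pos: [516.1, -245.6, 8.5]
ee_rot: [180.0, 0.0, -40.0]
force: [-1.3, 2.5, 0.5]
gripper_width: 0.1
gripper_force: 1.0
```

Small steps now, watching the force for the stop.

>>> send_rows:
  xyz:
    - [0.0015,-0.0013,0]
    - [0.0031,-0.0026,0]
    - [0.0046,-0.0039,0]
  yaw: [0,0,0]
  grip: [-1,-1,-1]

```text
time_s: 15.4
ee_pos: [521.0, -249.7, 8.5]
ee_rot: [180.0, -0.0, -40.0]
force: [-0.6, 0.6, -0.1]
gripper_width: 0.5
gripper_force: 0.6
```

>>> send_rows:
  xyz:
    - [0.0011,-0.001,0]
    - [0.0023,-0.0019,0]
    - [0.0023,-0.0019,0]
  yaw: [0,0,0]
  grip: [-1,-1,-1]

```text
time_s: 15.65
ee_pos: [523.6, -251.8, 8.6]
ee_rot: [-180.0, -0.1, -40.0]
force: [1.2, -0.1, -0.8]
gripper_width: 0.5
gripper_force: 0.2
```

```bash
python3 - <<'E'
from h import *
f=grab('wrist','w6');im=cv2.imread('pics/w6.png')
cv2.imwrite('pics/w6b.png',cv2.resize(im[40:250,210:490],(800,600),interpolation=cv2.INTER_CUBIC))
s=env.state();print(s['time_s'],s['ee_pos'],s['force'])
E
```

```text
15.7 [ 523.60184752 -251.73357895    8.66381965] [-0.75767797  0.27290924 -0.94592045]
```

View pics/w6b.png

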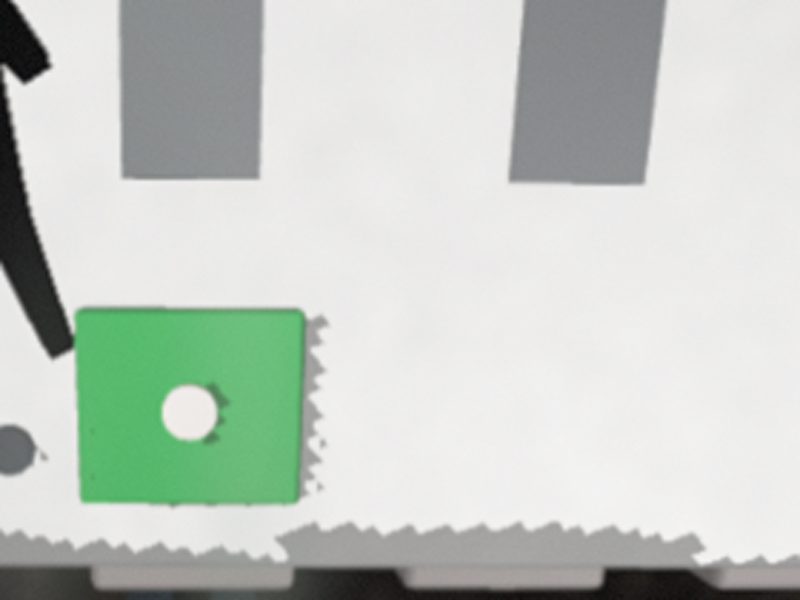

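The cassette's tail edge (row ~588, x 93–293) is level with the filler's (row ~588, x 407–603), so it is nearly home. I'll push gently until I feel the stop.

>>> send_rows:
  xyz:
    - [0.0004,-0.0003,0]
    - [0.0008,-0.0006,0]
    - [0.0008,-0.0006,0]
    - [0.0008,-0.0006,0]
  yaw: [0,0,0,0]
  grip: [-1,-1,-1,-1]

```text
time_s: 16.03
ee_pos: [523.6, -251.8, 8.7]
ee_rot: [180.0, 0.0, -40.0]
force: [-2.5, 1.3, 1.7]
gripper_width: 0.5
gripper_force: 1.3
```

>>> send_rows:
  xyz:
    - [0.0004,-0.0003,0]
    - [0.0008,-0.0006,0]
    - [0.0008,-0.0006,0]
    - [0.0008,-0.0006,0]
  yaw: [0,0,0,0]
  grip: [-1,-1,-1,-1]

```text
time_s: 16.37
ee_pos: [523.8, -251.9, 8.6]
ee_rot: [180.0, 0.1, -40.0]
force: [-4.3, 3.0, 3.6]
gripper_width: 0.7
gripper_force: 2.6
```

>>> send_rows:
  xyz:
    - [0.0004,-0.0003,0]
    - [0.0008,-0.0006,0]
    - [0.0008,-0.0006,0]
    - [0.0008,-0.0006,0]
  yaw: [0,0,0,0]
  grip: [-1,-1,-1,-1]

```text
time_s: 16.7
ee_pos: [523.8, -251.9, 8.6]
ee_rot: [180.0, 0.3, -40.0]
force: [-5.3, 5.1, 5.5]
gripper_width: 0.3
gripper_force: 3.7
```

>>> send_rows:
  xyz:
    - [0.0008,-0.0006,0]
    - [0.0015,-0.0013,0]
    - [0.0023,-0.0019,0]
    - [0.0031,-0.0026,0]
    - [0.0031,-0.0026,0]
    - [0.0031,-0.0026,0]
  yaw: [0,0,0,0,0,0]
  grip: [-1,-1,-1,-1,-1,-1]

```text
time_s: 17.2
ee_pos: [523.6, -251.9, 8.6]
ee_rot: [179.9, 0.7, -40.0]
force: [-12.5, 11.6, 13.8]
gripper_width: 0.5
gripper_force: 8.3
```

>>> send_rows:
  xyz:
    - [-0.0077,0.0064,0]
    - [-0.0153,0.0129,0]
    - [-0.03,0.0257,0]
    - [-0.05,0.042,0]
    - [-0.07,0.059,0.02]
    - [-0.07,0.059,0.05]
    - [-0.07,0.059,0.09]
    - [-0.07,0.059,0.13]
  yaw: [0,0,0,0,0,0,0,0]
  grip: [-1,-1,-1,-1,-1,-1,-1,-1]

```text
time_s: 17.87
ee_pos: [458.1, -196.5, 139.6]
ee_rot: [180.0, -0.0, -40.0]
force: [1.8, -0.2, 0.3]
gripper_width: 0.2
gripper_force: 0.0
```

>>> send_rows:
  xyz:
    - [0.0,0.0,0.02]
    - [0.0,0.0,0.02]
    - [0.0,0.0,0.02]
  yaw: [0,0,0]
  grip: [-1,-1,-1]

```text
time_s: 18.12
ee_pos: [459.5, -197.3, 159.7]
ee_rot: [-179.9, -0.3, -40.0]
force: [0.6, 0.0, 0.3]
gripper_width: 0.3
gripper_force: 0.0
```

```bash
python3 - <<'E'
from h import *
f=grab('wrist','w7');im=cv2.imread('pics/w7.png')
cv2.imwrite('pics/w7b.png',cv2.resize(im[0:210,180:460],(800,600),interpolation=cv2.INTER_CUBIC))
s=env.state();print(s['time_s'],s['ee_pos'],s['force'])
E
```

```text
18.1667 [ 458.39194126 -196.8188347   158.14090313] [ 0.67264337 -0.29022348 -0.10095064]
```

View pics/w7b.png

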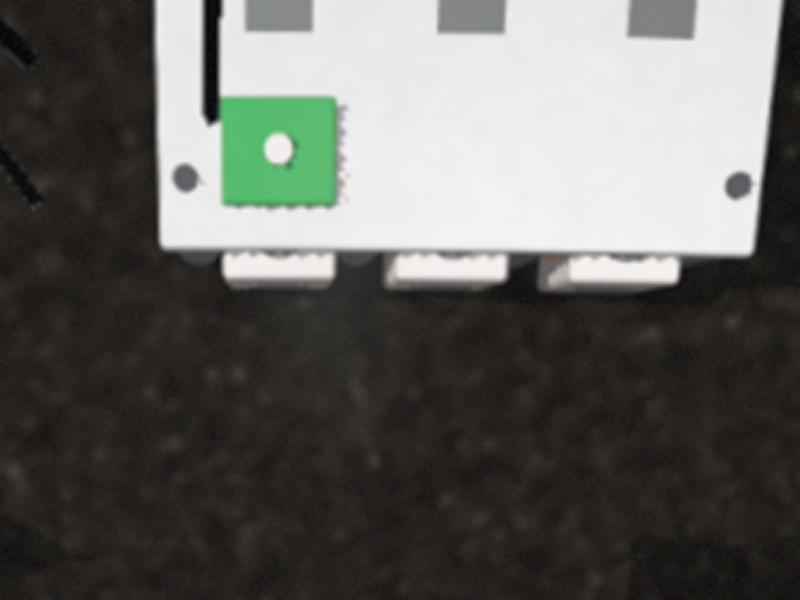

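The three tails stick out equally: ours spans x 223–335 at rows 252–285, matching both fillers. The cassette is home and released, so I'm handing in.

```bash
python3 -c "
from workcell import env
print(env.job_done())"
```

```text
the job is handed in; nothing more can be done
None
```

The cassette is in the bay under the green tag, nose first and pushed against the stop (its tail stands out level with the two fillers), it is released with the arm clear, and the job is handed in at about 18 s; no verdict was returned.

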